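# Return the read slide to the tray and hold the unread one in the label reader

## Robot

A 6-joint arm with a two-finger parallel gripper is mounted at the origin on a cart in front of the work surface, level with it; the furniture and walls round the work are solid. World frame = base frame: x ahead of the robot, y to its left, z up, the work surface at z = 0. Lengths are in m, angles in degrees, forces in N, time in s.
With the tool pointing down it reaches from about 0.35 to 0.875 m from the base axis. Payload 4.2 kg.
Tool frame: the origin (TCP) lies on the centre line of the jaws, within the pads' length; the fingertips stand 11 mm ahead of it and the grasp point (between the pads) lies 8 mm behind it; z points along the fingers, y is the line along which they close (so a half turn about z gives the same grasp; the last joint's range is limited). The gripper opens to 87 mm and grips with 3 to 60 N. Pads are 19 mm wide; open, the fingers measure 117 mm over their backs; the gripper's body (75 mm by 190 mm) begins 51 mm behind the grasp point.
Start: joints at [81.853, 22.042, 0.453, 0, -68.411, -14.817], TCP at [0.244, 0.575, 0.234] pointing down, gripper open.
Joint ranges: [-179.83, 179.83], [-69.29, 118.12], [-61.27, 80.66], [-181.25, 117.63], [-171.15, -9.14], [-177.46, 177.46]. Speed limits (degrees/s): [159.86, 159.86, 180, 180, 180, 180].

## Interface

Orientations are given as a 3x3 rotation matrix whose columns are the frame's x, y, z axes.
In Python, from station import r gives the robot as it stands.
- The arm moves only by the tool servo_tool, never from a script. Its argument "commands" is a list that holds one entry, the list of rows, each a list of 7 numbers: the closure, from 0 (fully open) to 1 (shut), then the shift along the tool's x, y, z in mm, then the turn, a rotation vector about the tool's x, y, z in rad. In form: [[[claw, x, y, z, ax, ay, az], ...]]. A call has exactly 5 rows; each row is the pose to reach, as a shift and turn from the pose commanded when the call began, along the tool's axes at that moment; what a row does not reach only later rows make up. A row lasts 1/10 s, in which the tool goes at most 50 mm and 8.59 degrees, less where a joint would pass 70% of its speed; a pose out of reach is approached as far as the arm can. A call with a gripper value outside its range is refused whole. The fingers move at their own pace and stop on an object; the grip force is fixed at half the most. Time passes only in rows, so rows that repeat a pose let the fingers close, or fill a call up. It gives the time, the measured TCP pose, the force, the opening and the grip force at its end, in the units of the state.
- r.sense(): the state, without advancing time (a new reading comes with each control period).
- r.capture(name): name is "scene" or "side" or "wrist"; returns a dict with "pixels" (480x640x3 uint8, red, green, blue), "camera_matrix" (3x3 intrinsics, pixels), "dist" ([k1, k2, p1, p2, k3] as OpenCV has them; the pictures are not rectified), "R" (3x3) and "t" (3): a world point X has camera coordinates R X + t. Camera axes: x right, y down, z forward; pixel columns grow to the right and rows downward; lengths in m; the calibration is good to about 2 mm. A picture is of the moment at which its call begins. There is no depth.
- r.finish_job(): hands the job in; it is judged then, once.
The state is a dict: "time_s": time; "joints": joint angles; "joint_velocities": joint speeds; "effort": joint torques, N m; "tcp_pos": TCP position; "ee_rot": TCP orientation; "wrist_force": force on the tool from outside, world axes, zero at the start; "moment": the same for the moment, N m; "gripper_width": opening from 0.0 (shut) to 1.0 (fully open); "gripper_force": force on a finger pad.
Only numpy, scipy, OpenCV 4.12 (cv2) and the standard library are available. Lean on these libraries where they do the work, as an engineer would, in place of code of your own. Each camera call takes 0.05 s, during which the arm holds its last target. There are 200 camera calls.

## Task

Carry on reading in this batch of slides. First put the slide that lies on the bench back into the one empty place of the tray, label up and with its frosted end at the tray's blue edge like the slides already read; then take the one slide in the tray that lies turned round (frosted end away from the blue edge, so still unread), feed it label up and frosted end first into the slot of the label reader until the sprung stop is fully home, and finish while still holding it there: do not let go. Leave the other two slides in their places.

Things in the scene. Friction and masses are not known exactly. Their poses are not given: they have to be found in the camera images.
- slide_loose: the slide lying label up on the bench, already read, to be put back: thick glass slide 76 x 26 x 5 mm, 25 g; origin: centre of its underside, x along it to the frosted end, z out of the label face. The last 24 mm at +x are frosted white with a bar-code label on top; a 6 x 6 mm notch is cut from its corner (+x, +y): seen label up, frosted end ahead, it is at the left
- slide_loose_frost (a point): slide_loose: point in the middle of its frosted end, 30 mm from the slide's centre along its x, at half thickness
- slide_unread: the slide in the tray that lies turned round, still to be read, label up: thick glass slide 76 x 26 x 5 mm, 25 g; origin: centre of its underside, x along it to the frosted end, z out of the label face. The last 24 mm at +x are frosted white with a bar-code label on top; a 6 x 6 mm notch is cut from its corner (+x, +y): seen label up, frosted end ahead, it is at the left
- slide_unread_frost (a point): slide_unread: point in the middle of its frosted end, 30 mm from the slide's centre along its x, at half thickness
- slide_a: a slide in the tray already read, to be left there; same form and axes as slide_loose
- slide_b: a second slide in the tray already read, to be left there; same form and axes
- tray: fixed dark grey tray 94 (x) x 226 (y) x 19 mm, origin: centre of its underside; edge at -x is blue. Two rails along y (x 22 to 47 mm either side) carry four places 56 mm apart. A trough between the rails (x -22 to 22 mm, floor 3 mm above the bench) lets fingers pass down beside a slide. A seated slide lies along x, either way round, underside 16 mm above the bench, 2 mm proud of the rails
- place0 (a point): centre of the floor of place 0 of the tray (0 at the tray's -y end, 3 at its +y end), 16 mm above the bench, axes as the tray's. A place is a recess 84 (x) x 30 (y) x 3 mm deep. Three places hold slides, one is empty; which one varies
- place1 (a point): centre of the floor of place 1 of the tray (0 at the tray's -y end, 3 at its +y end), 16 mm above the bench, axes as the tray's. A place is a recess 84 (x) x 30 (y) x 3 mm deep. Three places hold slides, one is empty; which one varies
- place2 (a point): centre of the floor of place 2 of the tray (0 at the tray's -y end, 3 at its +y end), 16 mm above the bench, axes as the tray's. A place is a recess 84 (x) x 30 (y) x 3 mm deep. Three places hold slides, one is empty; which one varies
- place3 (a point): centre of the floor of place 3 of the tray (0 at the tray's -y end, 3 at its +y end), 16 mm above the bench, axes as the tray's. A place is a recess 84 (x) x 30 (y) x 3 mm deep. Three places hold slides, one is empty; which one varies
- reader: fixed white slide label reader 140 (x) x 110 (y) x 85 mm, origin: centre of its underside; slot in its front face at x = -70 mm, feed direction +x. Its front hood (x -70 to -40 mm) is 56 mm high, then it slopes up to 85 mm. Black flared lips stand 8 mm out before the slot. A steel key in the slot clears only a slide whose notch is at +y; any other corner stops 5 mm short of home
- reader_mouth (a point): middle of the slot's floor at the reader's front face, 40 mm above the bench, axes as the reader's. The slot is 28.5 mm wide (y) and 8 mm high. The orange sprung stop waits 14 mm inside and yields 8 mm: a slide is fully home with its frosted end 22 mm inside (frost point 14 mm inside)
- reader_stop (a joint): travel of the sprung stop in m: 0 at rest, 0.008 fully home (counts from 0.006); its spring pushes back with 2 N at first and 5 N when home, so it pushes the slide out again if released

How it is judged (in metres and radians):
On the way:
1. the loose slide is seated in the empty place, frosted end at the blue edge, and released ((horizontal distance between slide_loose and place0 below 0.006 m or horizontal distance between slide_loose and place1 below 0.006 m or horizontal distance between slide_loose and place2 below 0.006 m or horizontal distance between slide_loose and place3 below 0.006 m) and z of slide_loose in the frame of tray below 0.0175 m and angle between slide_loose's own z axis and vertical below 0.04 rad and x of slide_loose_frost in the frame of tray below -0.02 m and contact force between the fingers and slide_loose below 0.05 N and linear speed of slide_loose below 0.02 m/s), for 0.2 s.
At the end, for the whole second after the job is handed in: Unread slide held by the fingers, label up (0.15 rad), frosted end first in the slot, stop in over 6 of 8 mm; loose slide released, flat in a tray place (6 mm in plan, 1.5 mm in height, 0.04 rad), frosted end at the blue edge; other two slides within 6 mm of their start (all of step 1 and value of joint reader_stop above 0.006 m and x of slide_unread_frost in the frame of reader_mouth above 0.008 m and y of slide_unread_frost in the frame of reader_mouth between -0.004 and 0.004 m and z of slide_unread_frost in the frame of reader_mouth between 0 and 0.008 m and angle between slide_unread's own z axis and vertical below 0.15 rad and contact force between the fingers and slide_unread above 1 N and distance of each of slide_a, slide_b from where it was at the start of the episode below 0.006 m); the arm keeps its last pose, push and grip.
It fails at once if one of the two slides to be left in the tray is knocked out of its place (moved over 15 mm) (distance of any of slide_a, slide_b from where it was at the start of the episode above 0.015 m).
It also fails if it takes over 62 s, if anything falls off the work surface, if the arm or the gripper's body presses on something with over 40 N, if the wrist force passes 120 N, or if a joint passes its speed limit or range.

## Working session

There is one attempt and no reset: what is moved stays moved. The work goes in short steps, Python scripts to look and compute and a tool call to move; the robot and the scene stay as the last step left them, time stands still between calls to the robot, and variables do not carry over. Pictures are saved under pics/ and viewed, at most 10 in all, crops included, and the job is handed in when it is done.

Besides the shell and the picture viewer there is one more tool, called after "Emit:" as name(argument=value, ...), one argument or row to a line, values as JSON. servo_tool: Moves the arm, as the interface text tells. Its arguments: {"type":"object","properties":{"commands":{"type":"array","items":{"type":"array","items":{"type":"array","items":{"type":"number"}}}}},"required":["commands"]}

```bash
mkdir -p pics; ls; python3 - <<'E'
from station import r
import cv2,pickle,numpy as np
s=r.sense();print(s['tcp_pos'],s['ee_rot'],s['time_s'],s['gripper_width'])
for n in ['scene','side','wrist']:
    c=r.capture(n);pickle.dump(c,open(f'{n}.pkl','wb'));cv2.imwrite(f'pics/{n}0.png',np.array(c['pixels'])[:,:,::-1])
    R=np.array(c['R']);print(n,(-R.T@np.array(c['t'])).round(3),R[2].round(2),np.array(c['camera_matrix'])[0,0],c['dist'])
E
```

```text
pics
[0.24360355 0.57493274 0.23245599] [[ 9.20691567e-01 -3.90290239e-01 -7.53224686e-04]
 [-3.90290948e-01 -9.20689232e-01 -2.07700016e-03]
 [ 1.17147030e-04  2.20625331e-03 -9.99997559e-01]] 0.0 0.9996830806419176
scene [-0.047 -0.484  0.546] [ 0.65  0.52 -0.56] 455.6911199274568 [-0.0941865  0.         0.         0.         0.       ]
side [0.319 1.086 0.601] [ 0.15 -0.88 -0.45] 607.6919154624564 [-0.14746577  0.          0.          0.          0.        ]
wrist [0.321 0.543 0.384] [-0.28  0.12 -0.95] 359.92387960113524 [-0.02766074  0.          0.          0.          0.        ]
```

View pics/scene0.png

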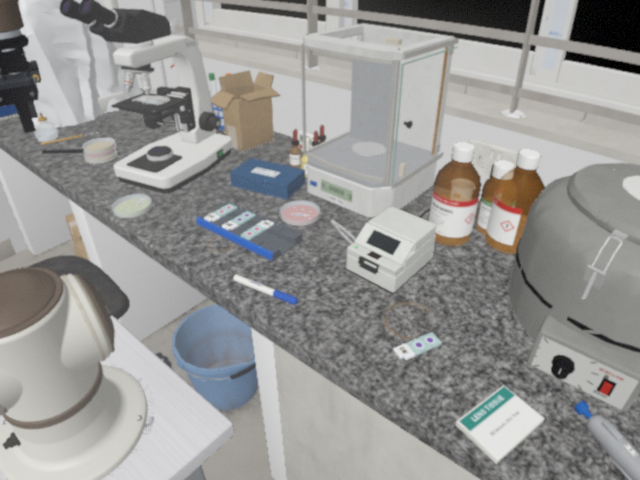

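View pics/side0.png

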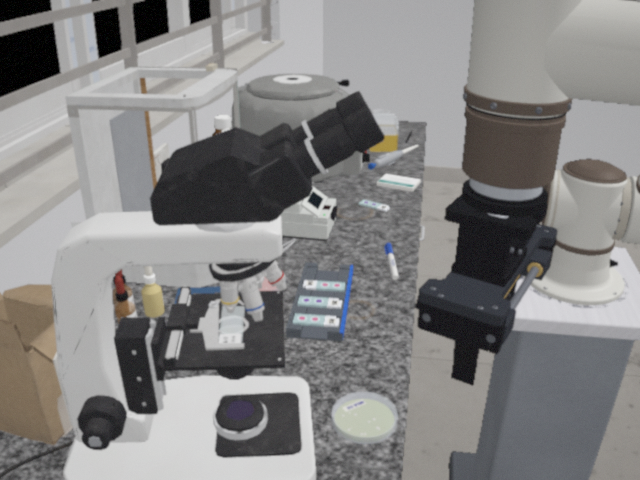

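The scene view shows the tray around (250,232) with its blue edge toward the robot and its empty place at the right end, near (278,240). The reader is around (390,248) and the loose slide at (417,346), frosted end at the left. The side view shows three slides at (323,285), (320,301) and (316,320). I'll zoom in and cast rays.

```bash
cat > h.py <<'E'
import numpy as np,cv2,pickle
def cam(c): return [np.array(c[k],float) for k in('camera_matrix','dist','R','t')]
def cast(c,px,z):
    K,d,R,t=cam(c); p=cv2.undistortPoints(np.array(px,float).reshape(-1,1,2),K,d).reshape(-1,2)
    D=np.c_[p,np.ones(len(p))]@R; o=-R.T@t
    return o+D*((z-o[2])/D[:,2])[:,None]
def proj(c,X):
    K,d,R,t=cam(c); return cv2.projectPoints(np.array(X,float).reshape(-1,1,3),cv2.Rodrigues(R)[0],t,K,d)[0].reshape(-1,2)
def blobs(mask,amin):
    n,l,s,ce=cv2.connectedComponentsWithStats(mask.astype(np.uint8))
    return [(ce[i],s[i],l==i) for i in range(1,n) if s[i,4]>=amin]
def load(n): return pickle.load(open(n+'.pkl','rb'))
E
python3 - <<'E'
from h import *
c=load('scene');im=np.array(c['pixels'])[:,:,::-1]
a=cv2.resize(im[195:265,185:315],None,fx=6,fy=6,interpolation=cv2.INTER_CUBIC)
b=cv2.resize(im[200:370,340:450],None,fx=3.2,fy=3.2,interpolation=cv2.INTER_CUBIC)
o=np.zeros((600,800,3),np.uint8);a=cv2.resize(a,(440,237))
o[:237,:440]=a;o[:544,445:445+352]=b
s=load('side');im2=np.array(s['pixels'])[:,:,::-1]
o[240:240+360,:440]=cv2.resize(im2[260:345,280:384],(440,360),interpolation=cv2.INTER_CUBIC)
cv2.imwrite('pics/crop1.png',o)
h=cv2.cvtColor(im,cv2.COLOR_BGR2HSV)
m=(h[...,0]>105)&(h[...,0]<125)&(h[...,1]>150)&(h[...,2]>80)
for n,z in(('scene',.019),):
  for ce,s,l in blobs(m,60):
    if 150<ce[0]<320 and ce[1]<300:
        ys,xs=np.nonzero(l);p=np.c_[xs,ys];r=cv2.minAreaRect(p.astype(np.float32));print(ce,s,cast(c,cv2.boxPoints(r),z).round(3)[:,:2].tolist())
print(cast(c,[[417,346],[403,351]],.005), cast(c,[[351,262],[402,288]],0))
E
```

```text
[235.28092243 238.39412998] [198 218  74  41 477] [[0.414, 0.263], [0.432, 0.277], [0.441, 0.054], [0.424, 0.045]]
[284.70535714 296.76785714] [274 291  22  12 112] [[0.355, -0.036], [0.366, -0.029], [0.374, -0.071], [0.363, -0.077]]
[[ 0.42485223 -0.28185472  0.005     ]
 [ 0.40199046 -0.27018722  0.005     ]] [[ 0.5374991  -0.06620936  0.        ]
 [ 0.53490726 -0.18590014  0.        ]]
```

View pics/crop1.png

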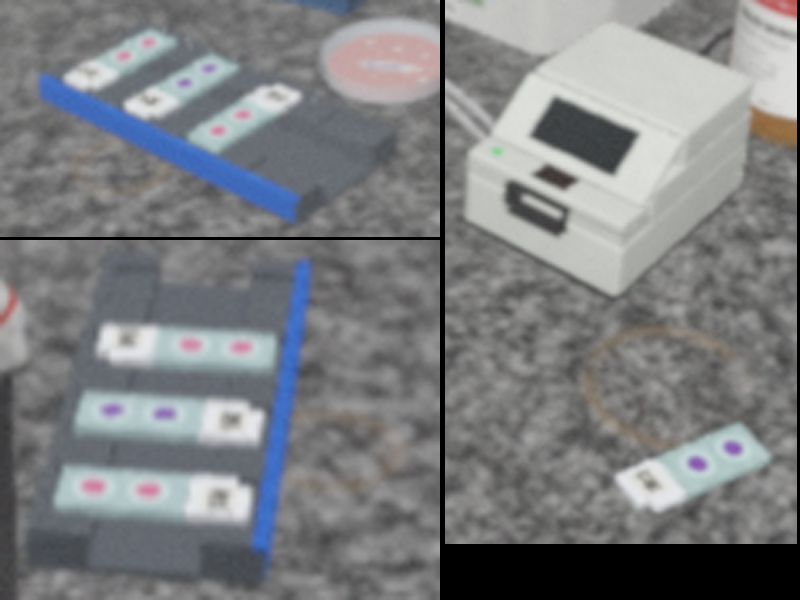

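The crop settles the layout. Place 0, at the -y end, is empty. Place 1 holds the turned slide, with its frosted end at +x and away from the blue edge. Places 2 and 3 hold slides already read. The loose slide is at about (0.425,-0.282) with its frosted end toward -x, yaw about 153°. The reader faces the robot. I'll move above the loose slide.

Emit:
servo_tool(
  commands=[
    [[0.45, 29, 28, 0, 0, 0, 0], [0.45, 58, 57, 0, 0, 0, 0], [0.45, 87, 85, 0, 0, 0, 0], [0.45, 116, 114, 0, 0, 0, 0], [0.45, 145, 142, 0, 0, 0, 0]],
  ],
)

```text
time_s: 0.65
tcp_pos: [0.3221, 0.3863, 0.2333]
ee_rot: [[0.921, -0.39, -0.0], [-0.39, -0.921, -0.0], [-0.0, 0.001, -1.0]]
wrist_force: [0.6, -0.3, 0.7]
gripper_width: 0.63
gripper_force: 0.0
```

Emit:
servo_tool(
  commands=[
    [[0.45, 29, 28, 0, 0, 0, 0], [0.45, 58, 57, 0, 0, 0, 0], [0.45, 87, 85, 0, 0, 0, 0], [0.45, 116, 114, 0, 0, 0, 0], [0.45, 145, 142, 0, 0, 0, 0]],
  ],
)

```text
time_s: 1.15
tcp_pos: [0.4001, 0.1991, 0.2336]
ee_rot: [[0.921, -0.39, -0.0], [-0.39, -0.921, 0.0], [-0.0, -0.0, -1.0]]
wrist_force: [1.1, 1.2, -1.3]
gripper_width: 0.551
gripper_force: 0.0
```

Emit:
servo_tool(
  commands=[
    [[0.45, 20, 43, 0, 0, 0, 0], [0.45, 41, 87, 0, 0, 0, 0], [0.45, 62, 130, 0, 0, 0, 0], [0.45, 82, 173, 0, 0, 0, 0], [0.45, 103, 217, 0, 0, 0, 0]],
  ],
)

```text
time_s: 1.65
tcp_pos: [0.4097, -0.041, 0.2337]
ee_rot: [[0.921, -0.389, 0.001], [-0.389, -0.921, 0.0], [0.0, -0.0, -1.0]]
wrist_force: [1.2, -0.2, -0.0]
gripper_width: 0.554
gripper_force: 0.0
```

Emit:
servo_tool(
  commands=[
    [[0.45, 20, 40, 15, 0, 0, 0], [0.45, 41, 82, 30, 0, 0, 0], [0.45, 62, 125, 45, 0, 0, 0], [0.45, 82, 170, 60, 0, 0, 0], [0.45, 103, 217, 75, 0, 0, 0]],
  ],
)

```text
time_s: 2.15
tcp_pos: [0.4198, -0.2761, 0.1593]
ee_rot: [[0.921, -0.39, -0.0], [-0.39, -0.921, 0.0], [-0.0, -0.0, -1.0]]
wrist_force: [0.4, 0.6, 1.2]
gripper_width: 0.55
gripper_force: 0.0
```

```bash
python3 - <<'E'
from station import r
from h import *
c=r.capture('wrist');pickle.dump(c,open('w1.pkl','wb'));im=np.array(c['pixels'])[:,:,::-1];cv2.imwrite('pics/w1.png',im)
print(r.sense()['tcp_pos'],proj(c,[[.4249,-.2819,.005]]))
E
```

```text
[ 0.41890328 -0.28087618  0.15665147] [[321.70704813 218.4356818 ]]
```

View pics/w1.png

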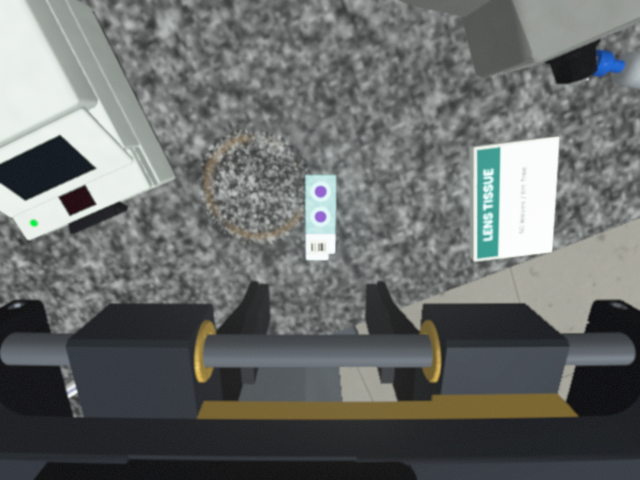

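The wrist view shows the loose slide at columns 306–336 and rows 175–260. Its frosted end is toward the gripper, with the notch at the lower right. I'll measure it.

```bash
cat >> h.py <<'E'
def rect(c,roi,z,thr=165,show=None):
    x0,y0,x1,y1=roi; im=np.array(c['pixels'])[y0:y1,x0:x1]
    m=(im.min(2)>thr-25)&(im[...,1]>thr); m=cv2.morphologyEx(m.astype(np.uint8),cv2.MORPH_CLOSE,np.ones((9,9)));m=cv2.morphologyEx(m,cv2.MORPH_OPEN,np.ones((5,5)))
    b=max(blobs(m,50),key=lambda b:b[1][4]); ys,xs=np.nonzero(b[2])
    P=cast(c,np.c_[xs+x0,ys+y0],z)[:,:2]
    (cx,cy),(w,h),a=cv2.minAreaRect((P*1000).astype(np.float32))
    if w<h: w,h,a=h,w,a+90
    return (round(cx,1),round(cy,1)),(round(w,1),round(h,1)),round((a+90)%180-90,1)
E
python3 - <<'E'
from station import r
from h import *
c=load('w1')
for t in(150,165,180):print(rect(c,(285,160,365,275),.005,t))
R=r.sense();print(R['tcp_pos'],R['ee_rot'])
E
```

```text
((419.3, -281.1), (96.0, 67.4), -24.5)
((425.3, -280.6), (77.4, 27.0), -23.0)
((424.7, -280.9), (76.7, 25.9), -23.5)
[ 0.41890328 -0.28087618  0.15665147] [[ 9.18501024e-01 -3.95397671e-01 -4.06822590e-03]
 [-3.95401554e-01 -9.18508347e-01 -1.64789086e-04]
 [-3.67154223e-03  1.75994179e-03 -9.99991711e-01]]
```

Emit:
servo_tool(
  commands=[
    [[0.45, 2, -1, 30, 0, 0, 0], [0.45, 4, -2, 65, 0, 0, 0], [0.45, 6, -2, 100, 0, 0, 0], [0.45, 6, -2, 120, 0, 0, 0], [0.45, 6, -2, 128, 0, 0, 0]],
  ],
)

```text
time_s: 2.7
tcp_pos: [0.425, -0.2741, 0.0297]
ee_rot: [[0.921, -0.391, -0.005], [-0.391, -0.921, 0.001], [-0.005, 0.001, -1.0]]
wrist_force: [-0.4, -0.2, 0.1]
gripper_width: 0.55
gripper_force: 0.0
```

```bash
python3 - <<'E'
from station import r
from h import *
c=r.capture('wrist');c=r.capture('wrist');im=np.array(c['pixels'])[:,:,::-1];cv2.imwrite('pics/w2.png',im);pickle.dump(c,open('w2.pkl','wb'))
s=r.sense();print(s['tcp_pos'],s['wrist_force'],s['ee_rot'])
for t in(165,180,195):print(rect(c,(220,120,420,480),.005,t))
E
```

```text
[ 0.42599106 -0.27443194  0.03112774] [ 0.39021157 -0.15878813  0.26863494] [[ 9.20804005e-01 -3.90017424e-01 -2.52835525e-03]
 [-3.90017215e-01 -9.20807373e-01  5.95701641e-04]
 [-2.56046218e-03  4.37577617e-04 -9.99996626e-01]]
((437.7, -280.3), (82.3, 63.9), -44.8)
((429.8, -282.9), (70.3, 26.6), -23.6)
((429.0, -282.4), (68.3, 26.5), -23.6)
```

View pics/w2.png

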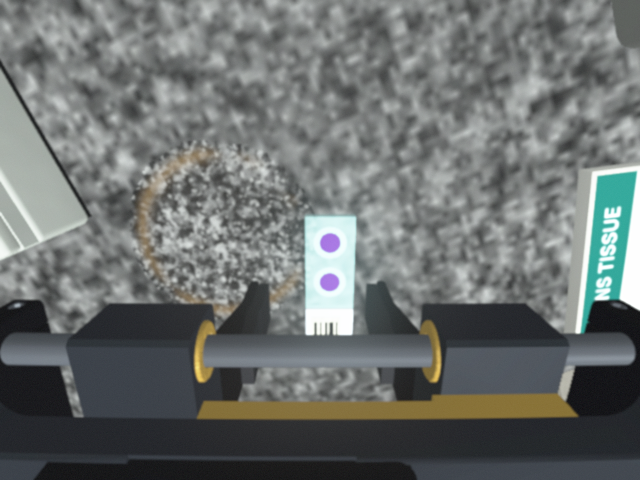

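The slide (columns 305–356) is about 12 px right of the finger centre line (about 318), so I'll shift 6 mm along tool +y. Then descend and grip.

Emit:
servo_tool(
  commands=[
    [[0.45, 2, 6, 0, 0, 0, 0], [0.45, 2, 6, 5, 0, 0, 0], [0.45, 2, 6, 12, 0, 0, 0], [0.45, 2, 6, 18, 0, 0, 0], [0.45, 2, 6, 18, 0, 0, 0]],
  ],
)

```text
time_s: 3.3
tcp_pos: [0.4254, -0.2807, 0.0132]
ee_rot: [[0.921, -0.39, -0.002], [-0.39, -0.921, 0.001], [-0.002, 0.0, -1.0]]
wrist_force: [0.1, 0.3, -0.4]
gripper_width: 0.55
gripper_force: 0.0
```

Emit:
servo_tool(
  commands=[
    [[0.6, 0, 0, 0, 0, 0, 0], [0.7, 0, 0, 0, 0, 0, 0], [0.8, 0, 0, 0, 0, 0, 0], [0.8, 0, 0, 0, 0, 0, 0], [0.8, 0, 0, 0, 0, 0, 0]],
  ],
)

```text
time_s: 3.8
tcp_pos: [0.4262, -0.2809, 0.0142]
ee_rot: [[0.921, -0.39, 0.0], [-0.39, -0.921, -0.0], [0.0, -0.0, -1.0]]
wrist_force: [-0.2, -0.4, 0.7]
gripper_width: 0.287
gripper_force: 30.0
```

```bash
python3 - <<'E'
from station import r
s=r.sense();print({k:s[k] for k in('tcp_pos','wrist_force','gripper_width','gripper_force')})
E
```

```text
{'tcp_pos': array([ 0.42622566, -0.28094949,  0.01419938]), 'wrist_force': array([-0.18799087, -0.37897918,  0.66690264]), 'gripper_width': 0.2872631318968512, 'gripper_force': 30.000206530094147}
```

Only the lowest 2 mm of the pads grip the slide. I'll regrip 2 mm lower, then lift.

Emit:
servo_tool(
  commands=[
    [[0.6, 0, 0, 0, 0, 0, 0], [0.6, 0, 0, 0, 0, 0, 0], [0.6, 0, 0, 2.2, 0, 0, 0], [0.6, 0, 0, 2.2, 0, 0, 0], [0.75, 0, 0, 2.2, 0, 0, 0]],
  ],
)

```text
time_s: 4.3
tcp_pos: [0.426, -0.2809, 0.0117]
ee_rot: [[0.921, -0.39, -0.0], [-0.39, -0.921, 0.0], [-0.0, 0.0, -1.0]]
wrist_force: [0.1, 0.4, 0.5]
gripper_width: 0.365
gripper_force: 0.0
```

Emit:
servo_tool(
  commands=[
    [[0.8, 0, 0, 0, 0, 0, 0], [0.8, 0, 0, 0, 0, 0, 0], [0.8, 0, 0, 0, 0, 0, 0], [0.8, 0, 0, -2, 0, 0, 0], [0.8, 0, 0, -10, 0, 0, 0]],
  ],
)

```text
time_s: 4.8
tcp_pos: [0.4254, -0.2807, 0.0215]
ee_rot: [[0.921, -0.39, -0.002], [-0.39, -0.921, 0.001], [-0.002, 0.0, -1.0]]
wrist_force: [-0.5, -0.1, -0.4]
gripper_width: 0.289
gripper_force: 30.0
```

Emit:
servo_tool(
  commands=[
    [[0.8, 0, 0, -20, 0, 0, 0], [0.8, 0, 0, -50, 0, 0, 0], [0.8, 0, 0, -90, 0, 0, 0], [0.8, 0, 0, -120, 0, 0, 0], [0.8, 0, 0, -130, 0, 0, 0]],
  ],
)

```text
time_s: 5.3
tcp_pos: [0.4279, -0.2817, 0.1562]
ee_rot: [[0.921, -0.39, 0.007], [-0.39, -0.921, -0.003], [0.008, -0.0, -1.0]]
wrist_force: [0.2, -0.1, -0.2]
gripper_width: 0.288
gripper_force: 30.0
```

```bash
python3 - <<'E'
from station import r
from h import *
s=r.sense();print({k:s[k] for k in('tcp_pos','wrist_force','gripper_width','gripper_force')})
# better tray pose from side & scene: corners of blue edge already; slides top z=.021
c=load('scene')
for t in(165,180):
  for roi in((200,202,232,226),(217,208,256,235),(238,214,275,245)):
    try: print(rect(c,roi,.021,t))
    except Exception as e: print(e)
E
```

```text
{'tcp_pos': array([ 0.42791242, -0.28165571,  0.15615992]), 'wrist_force': array([ 0.16882951, -0.13691687, -0.16863833]), 'gripper_width': 0.2882070668535173, 'gripper_force': 29.99991774559021}
((466.9, 248.6), (102.9, 52.8), 49.6)
((471.6, 199.8), (117.4, 86.0), 47.1)
((489.8, 152.5), (99.3, 77.2), 48.9)
((466.8, 248.4), (102.5, 52.6), 49.6)
((471.7, 199.6), (132.0, 72.9), 58.5)
((491.0, 153.9), (95.6, 77.2), 48.9)
```

The slide is held. Next, move above place 0 while turning to the tray's yaw.

Emit:
servo_tool(
  commands=[
    [[0.8, -10, -35, 0, 0, 0, 0], [0.8, -19, -70, 0, 0, 0, 0], [0.8, -29, -104, 0, 0, 0, 0], [0.8, -38, -139, 0, 0, 0, 0], [0.8, -48, -174, 0, 0, 0, 0]],
  ],
)

```text
time_s: 5.8
tcp_pos: [0.4493, -0.1007, 0.1516]
ee_rot: [[0.921, -0.391, -0.001], [-0.391, -0.921, 0.0], [-0.001, 0.0, -1.0]]
wrist_force: [1.9, 0.8, -0.5]
gripper_width: 0.294
gripper_force: 30.0
```

Emit:
servo_tool(
  commands=[
    [[0.8, -10, -35, 0, 0, 0, -0.09], [0.8, -19, -70, 0, 0, 0, -0.18], [0.8, -29, -104, 0, 0, 0, -0.27], [0.8, -38, -139, 0, 0, 0, -0.36], [0.8, -48, -174, 0, 0, 0, -0.44]],
  ],
)

```text
time_s: 6.3
tcp_pos: [0.473, 0.0783, 0.1516]
ee_rot: [[0.999, 0.043, -0.001], [0.043, -0.999, -0.0], [-0.001, 0.0, -1.0]]
wrist_force: [0.5, -0.0, -0.1]
gripper_width: 0.294
gripper_force: 30.0
```

```bash
python3 - <<'E'
from station import r
from h import *
for i in range(4): c=r.capture('wrist')
im=np.array(c['pixels'])[:,:,::-1];cv2.imwrite('pics/w3.png',im);pickle.dump(c,open('w3.pkl','wb'))
s=r.sense();print(s['tcp_pos'],s['ee_rot'])
E
```

```text
[0.47284066 0.07739125 0.1513637 ] [[ 9.99191836e-01  4.01677579e-02 -1.49191925e-03]
 [ 4.01670741e-02 -9.99192859e-01 -4.85529804e-04]
 [-1.51021771e-03  4.25211386e-04 -9.99998769e-01]]
```

View pics/w3.png

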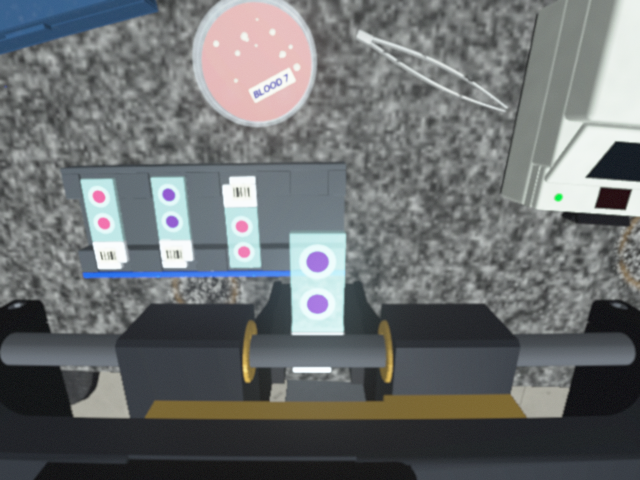

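The wrist view shows four places. Read slides are at columns 82–126 and 152–190, the turned slide at 223–262, and the empty recess near columns 290–345. The held slide is at columns 290–345, rows 233–333. I'll measure the tray and the slides.

```bash
python3 - <<'E'
from h import *
c=load('w3');im=np.array(c['pixels'])
for t in(150,165):
  for roi in((70,170,140,272),(140,170,205,272),(208,168,275,272)): print(t,rect(c,roi,.021,t))
h=cv2.cvtColor(im,cv2.COLOR_RGB2HSV)
m=(h[...,0]>105)&(h[...,0]<125)&(h[...,1]>150)&(h[...,2]>80);m[:150]=0
for ce,s,l in blobs(m,60):
    ys,xs=np.nonzero(l);f=[];
    for x in range(xs.min()+3,xs.max()-2,5): f.append([x,ys[xs==x].min()])   # inner (upper) edge, at z .019
    P=cast(c,f,.019)[:,:2]*1000; k=np.polyfit(P[:,1],P[:,0],1); print('blue',s,k,P[0],P[-1])
print('far corners z19',(cast(c,[[65,168],[345,163],[345,190]],.019)*1000).round(1).tolist())
print('held top', rect(c,(275,225,360,345),.151-.004,150))
E
```

```text
150 ((471.6, 261.6), (79.1, 46.4), 4.2)
150 ((475.5, 196.4), (80.1, 28.2), 2.5)
150 ((478.0, 140.2), (80.7, 27.6), 3.6)
165 ((472.0, 253.0), (78.5, 29.0), 3.3)
165 ((475.1, 196.4), (79.4, 27.5), 2.6)
165 ((477.8, 140.4), (80.0, 27.3), 3.1)
blue [  83  271  207    7 1070] [-5.10324633e-02  4.44053888e+02] [430.02396322 276.33223985] [438.62132115 103.89367573]
far corners z19 [[518.5, 279.9, 19.0], [530.9, 59.7, 19.0], [509.9, 58.3, 19.0]]
held top ((485.7, 77.5), (54.3, 30.1), 2.4)
```

Emit:
servo_tool(
  commands=[
    [[0.8, 9, -7, 20, 0, 0, -0.012], [0.8, 9, -7, 45, 0, 0, -0.012], [0.8, 9, -7, 75, 0, 0, -0.012], [0.8, 9, -7, 95, 0, 0, -0.012], [0.8, 9, -7, 105, 0, 0, -0.012]],
  ],
)

```text
time_s: 7.0
tcp_pos: [0.4806, 0.0824, 0.045]
ee_rot: [[0.999, 0.049, -0.004], [0.049, -0.999, -0.002], [-0.004, 0.002, -1.0]]
wrist_force: [-0.3, -0.3, -0.3]
gripper_width: 0.288
gripper_force: 30.0
```

```bash
python3 - <<'E'
from station import r
from h import *
for i in range(3): c=r.capture('wrist')
im=np.array(c['pixels'])[:,:,::-1];cv2.imwrite('pics/w4.png',im);pickle.dump(c,open('w4.pkl','wb'))
s=r.sense();print(s['tcp_pos'],s['ee_rot'][0],s['wrist_force'])
E
```

```text
[0.48211085 0.08353691 0.04677338] [ 9.98744590e-01  5.00867823e-02 -7.47259751e-04] [-0.25035529 -0.19533157  1.37086458]
```

View pics/w4.png

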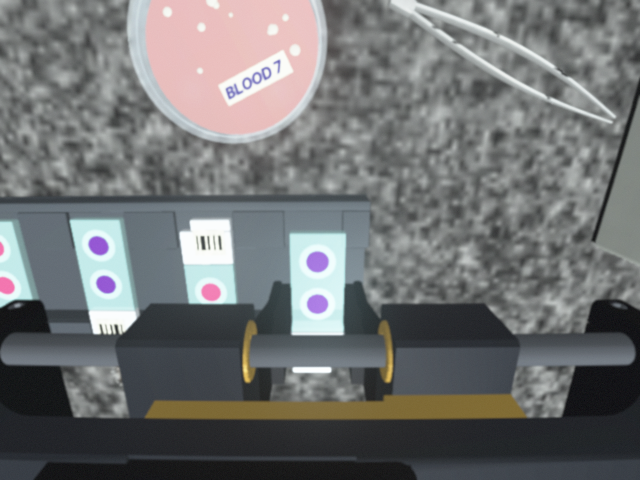

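The empty recess is at columns 284–342, rows 210–247. The held slide is at columns 290–345, with its far edge at row 233.

```bash
python3 - <<'E'
from h import *
c=load('w4');g=cv2.cvtColor(np.array(c['pixels']),cv2.COLOR_RGB2GRAY).astype(int)
for y in(218,225,228): print(y,g[y,276:300].tolist(),g[y,332:376].tolist())
print((cast(c,[[284.5,212],[342.5,212],[369,200],[232,250],[181,220]],.019)*1000).round(1).tolist())
print('held',(cast(c,[[290,233],[345.5,233],[291,333],[344,333]],.0468-.0067)*1000).round(1).tolist())
print('slide1',(cast(c,[[190.5,220],[231,220]],.021)*1000).round(1).tolist())
E
```

```text
218 [120, 122, 123, 121, 122, 121, 117, 112, 117, 122, 127, 126, 125, 125, 126, 125, 127, 127, 126, 125, 126, 127, 125, 126] [126, 128, 126, 126, 126, 127, 129, 127, 124, 117, 107, 112, 121, 128, 125, 125, 125, 126, 125, 125, 123, 124, 124, 126, 126, 123, 123, 125, 124, 125, 125, 124, 126, 127, 126, 126, 120, 107, 91, 87, 93, 101, 113, 120]
225 [123, 122, 124, 124, 124, 123, 119, 113, 114, 123, 129, 129, 128, 128, 126, 130, 129, 128, 127, 127, 129, 129, 128, 129] [130, 129, 130, 129, 128, 130, 130, 130, 126, 118, 113, 116, 126, 126, 129, 126, 128, 127, 127, 126, 129, 128, 128, 127, 128, 128, 127, 129, 127, 129, 128, 128, 128, 129, 130, 128, 123, 116, 106, 103, 102, 103, 105, 108]
228 [125, 124, 124, 123, 124, 122, 120, 113, 113, 124, 130, 129, 129, 128, 131, 130, 129, 130, 129, 130, 129, 131, 129, 129] [130, 130, 130, 131, 132, 131, 131, 132, 128, 119, 112, 119, 126, 128, 128, 128, 128, 128, 129, 129, 127, 127, 129, 129, 128, 128, 129, 129, 128, 128, 129, 128, 129, 129, 130, 130, 124, 120, 121, 117, 113, 108, 105, 101]
[[522.9, 101.9, 19.0], [524.3, 72.6, 19.0], [531.2, 59.8, 19.0], [501.1, 129.0, 19.0], [516.1, 154.8, 19.0]]
held [[518.3, 97.5, 40.1], [519.6, 72.3, 40.1], [466.2, 95.7, 40.1], [467.5, 69.2, 40.1]]
slide1 [[516.9, 149.2, 21.0], [517.9, 128.7, 21.0]]
```

Emit:
servo_tool(
  commands=[
    [[0.8, 0.5, -1.7, 0, 0, 0, 0], [0.8, 0.5, -1.7, 6, 0, 0, 0], [0.8, 0.5, -1.7, 12, 0, 0, 0], [0.8, 0.5, -1.7, 16, 0, 0, 0], [0.8, 0.5, -1.7, 18, 0, 0, 0]],
  ],
)

```text
time_s: 7.65
tcp_pos: [0.4823, 0.0859, 0.0283]
ee_rot: [[0.999, 0.051, -0.001], [0.051, -0.999, -0.0], [-0.001, 0.0, -1.0]]
wrist_force: [-1.2, -0.4, 0.2]
gripper_width: 0.288
gripper_force: 30.0
```

Emit:
servo_tool(
  commands=[
    [[0.8, 0, 0, 0, 0, 0, 0], [0.8, 0, 0, 0.5, 0, 0, 0], [0.8, 0, 0, 0.5, 0, 0, 0], [0.8, 0, 0, 1, 0, 0, 0], [0.8, 0, 0, 1, 0, 0, 0]],
  ],
)

```text
time_s: 8.15
tcp_pos: [0.4826, 0.086, 0.0279]
ee_rot: [[0.999, 0.051, 0.0], [0.051, -0.999, 0.0], [0.0, -0.0, -1.0]]
wrist_force: [-0.1, 0.7, -1.0]
gripper_width: 0.292
gripper_force: 30.0
```

```bash
python3 - <<'E'
from station import r
from h import *
c=r.capture('wrist');pickle.dump(c,open('w5.pkl','wb'));im=np.array(c['pixels']);cv2.imwrite('pics/w5.png',im[:,:,::-1])
s=r.sense();print(s['tcp_pos'],s['wrist_force'])
E
```

```text
[0.48261376 0.08602376 0.02788788] [ 0.48611681  0.26876399 -0.14389653]
```

View pics/w5.png

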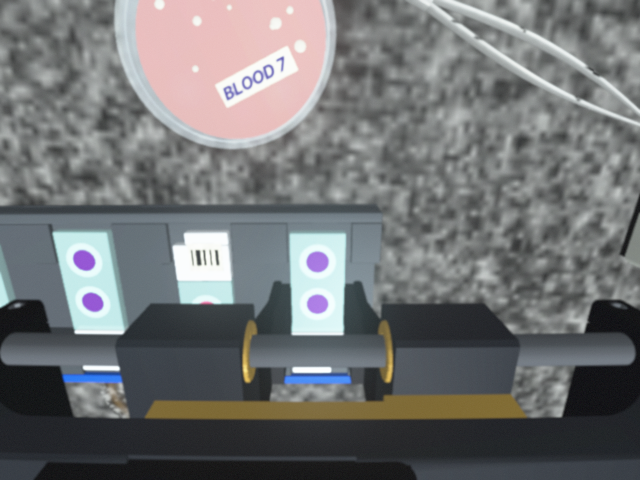

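The slide (columns 290–346) sits inside the recess (about 287–351) and level with its neighbours. I'll release it gently and rise.

Emit:
servo_tool(
  commands=[
    [[0.68, 0, 0, 0, 0, 0, 0], [0.64, 0, 0, 0, 0, 0, 0], [0.6, 0, 0, 0, 0, 0, 0], [0.56, 0, 0, 0, 0, 0, 0], [0.54, 0, 0, 0, 0, 0, 0]],
  ],
)

```text
time_s: 8.7
tcp_pos: [0.4826, 0.086, 0.0278]
ee_rot: [[0.999, 0.051, -0.0], [0.051, -0.999, -0.0], [-0.0, 0.0, -1.0]]
wrist_force: [-0.4, -1.5, 0.7]
gripper_width: 0.441
gripper_force: 0.0
```

Emit:
servo_tool(
  commands=[
    [[0.54, 0, 0, -2, 0, 0, 0], [0.54, 0, 0, -10, 0, 0, 0], [0.54, 0, 0, -30, 0, 0, 0], [0.54, 0, 0, -55, 0, 0, 0], [0.54, 0, 0, -75, 0, 0, 0]],
  ],
)

```text
time_s: 9.2
tcp_pos: [0.483, 0.0862, 0.1046]
ee_rot: [[0.999, 0.051, 0.001], [0.051, -0.999, 0.0], [0.001, -0.0, -1.0]]
wrist_force: [0.7, -0.4, 0.5]
gripper_width: 0.461
gripper_force: 0.0
```

Emit:
servo_tool(
  commands=[
    [[0.54, -10, 0, -15, 0, 0, 0], [0.54, -25, 0, -30, 0, 0, 0], [0.54, -40, 0, -40, 0, 0, 0], [0.54, -40, 0, -40, 0, 0, 0], [0.54, -40, 0, -40, 0, 0, 0]],
  ],
)

```text
time_s: 9.7
tcp_pos: [0.4429, 0.0842, 0.1435]
ee_rot: [[0.999, 0.052, 0.002], [0.052, -0.999, 0.001], [0.002, -0.001, -1.0]]
wrist_force: [0.5, 0.5, -0.5]
gripper_width: 0.461
gripper_force: 0.0
```

```bash
python3 - <<'E'
from station import r
from h import *
c=r.capture('wrist');pickle.dump(c,open('w6.pkl','wb'));im=np.array(c['pixels']);cv2.imwrite('pics/w6.png',im[:,:,::-1])
s=r.sense();print(s['tcp_pos'],s['ee_rot'],s['wrist_force'])
E
```

```text
[0.44300521 0.08409632 0.14300269] [[ 9.98682727e-01  5.13065281e-02  6.71119297e-04]
 [ 5.13063255e-02 -9.98682913e-01  3.15695983e-04]
 [ 6.86432640e-04 -2.80847460e-04 -9.99999725e-01]] [ 0.17199698  0.32335581 -0.33572609]
```

View pics/w6.png

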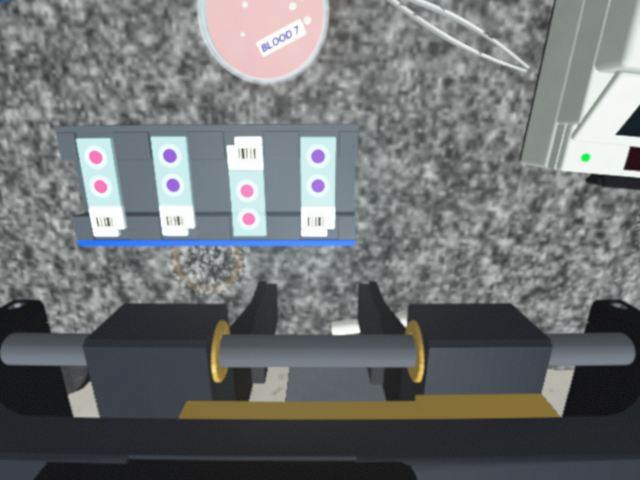

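The loose slide is seated at columns 300–337, rows 136–235, frosted end at the blue edge and in line with the others. The turned slide is at columns 228–267. One picture view remains, so I'll measure numerically from here.

```bash
python3 - <<'E'
from h import *
c=load('w6')
for t in(150,165,180):
  for roi in((285,128,350,237),(215,128,282,240),(140,128,202,236)): print(t,rect(c,roi,.021,t))
E
```

```text
150 ((482.1, 86.4), (76.6, 27.7), 3.0)
150 ((478.1, 140.4), (79.2, 27.9), 3.0)
150 ((476.9, 196.3), (76.5, 28.6), 2.1)
165 ((482.1, 86.4), (76.6, 27.7), 3.0)
165 ((478.1, 140.4), (79.3, 27.4), 3.3)
165 ((477.0, 196.8), (76.3, 28.1), 3.3)
180 ((481.8, 86.1), (75.9, 26.9), 3.1)
180 ((478.1, 140.4), (79.3, 27.2), 3.4)
180 ((476.6, 196.5), (75.5, 27.2), 2.5)
```

Emit:
servo_tool(
  commands=[
    [[0.54, 8, -14, 0, 0, 0, 0], [0.54, 16, -28, 20, 0, 0, 0], [0.54, 24, -42, 45, 0, 0, 0], [0.54, 31, -54.5, 75, 0, 0, 0], [0.54, 31, -54.5, 95, 0, 0, 0]],
  ],
)

```text
time_s: 10.25
tcp_pos: [0.4721, 0.1419, 0.0453]
ee_rot: [[0.999, 0.053, -0.001], [0.053, -0.999, -0.001], [-0.001, 0.001, -1.0]]
wrist_force: [-0.9, 0.3, -0.1]
gripper_width: 0.461
gripper_force: 0.0
```

```bash
python3 - <<'E'
from station import r
from h import *
for i in range(3): c=r.capture('wrist')
pickle.dump(c,open('w7.pkl','wb'))
s=r.sense();print(s['tcp_pos'],s['ee_rot'][0])
for t in(150,165,180): print(rect(c,(270,150,366,300),.021,t))
E
```

```text
[0.47056933 0.14004794 0.04607296] [ 0.9986603   0.0516252  -0.00352696]
((491.6, 140.8), (53.7, 28.3), 4.0)
((491.4, 141.2), (53.2, 26.8), 3.6)
((491.4, 141.2), (53.0, 26.6), 2.8)
```

Emit:
servo_tool(
  commands=[
    [[0.54, 0, 0, 10, 0, 0, 0], [0.54, 0, 0, 20, 0, 0, 0], [0.54, 0, 0, 26, 0, 0, 0], [0.54, 0, 0, 29, 0, 0, 0], [0.54, 0, 0, 29, 0, 0, 0]],
  ],
)

```text
time_s: 10.9
tcp_pos: [0.4707, 0.1398, 0.0186]
ee_rot: [[0.999, 0.051, -0.0], [0.051, -0.999, -0.0], [-0.0, 0.0, -1.0]]
wrist_force: [-0.5, -0.8, -0.7]
gripper_width: 0.461
gripper_force: 0.0
```

Emit:
servo_tool(
  commands=[
    [[0.6, 0, 0, 0, 0, 0, 0], [0.7, 0, 0, 0, 0, 0, 0], [0.8, 0, 0, 0, 0, 0, 0], [0.8, 0, 0, 0, 0, 0, 0], [0.8, 0, 0, 0, 0, 0, 0]],
  ],
)

```text
time_s: 11.4
tcp_pos: [0.471, 0.1401, 0.0191]
ee_rot: [[0.999, 0.051, 0.001], [0.051, -0.999, 0.0], [0.001, -0.0, -1.0]]
wrist_force: [-1.0, -0.6, 2.2]
gripper_width: 0.288
gripper_force: 30.0
```

Emit:
servo_tool(
  commands=[
    [[0.8, 0, 0, -3, 0, 0, 0], [0.8, 0, 0, -10, 0, 0, 0], [0.8, 0, 0, -30, 0, 0, 0], [0.8, 0, 0, -60, 0, 0, 0], [0.8, 0, 0, -90, 0, 0, 0]],
  ],
)

```text
time_s: 11.9
tcp_pos: [0.4705, 0.1397, 0.11]
ee_rot: [[0.999, 0.051, -0.001], [0.051, -0.999, -0.001], [-0.001, 0.001, -1.0]]
wrist_force: [0.7, 0.8, -1.0]
gripper_width: 0.292
gripper_force: 30.0
```

```bash
python3 - <<'E'
from station import r
from h import *
for i in range(3): c=r.capture('wrist')
s=r.sense();print(s['tcp_pos'],s['ee_rot'],s['wrist_force'])
z=s['tcp_pos'][2]+.0035
for t in(150,165,180): print(rect(c,(262,110,380,330),z,t))
pickle.dump(c,open('w8.pkl','wb'))
# reader from scene: dark mouth
c=load('scene');im=np.array(c['pixels']);g=im.max(2)
m=(g<70);m[:,:355]=0;m[:,385:]=0;m[:255]=0;m[275:]=0
for ce,st,l in blobs(m,15): print('scene lips',ce,st)
# wrist images: reader
c=load('w1');im=np.array(c['pixels']);m=(im.max(2)<80);m[:,140:]=0;m[240:]=0
for ce,st,l in blobs(m,60): print('w1 dark',ce,st)
h=cv2.cvtColor(im,cv2.COLOR_RGB2HSV);m=(h[...,0]>50)&(h[...,0]<70)&(h[...,1]>180)&(h[...,2]>150)
for ce,st,l in blobs(m,10): print('led',ce,st)
E
```

```text
[0.47197411 0.14078446 0.1111922 ] [[ 0.99867229  0.05130444  0.00463906]
 [ 0.05129002 -0.99867875  0.00317702]
 [ 0.00479592 -0.00293486 -0.99998419]] [ 0.30005201 -0.51154835 -0.44898089]
((493.2, 143.0), (55.0, 27.2), 3.2)
((493.0, 142.9), (54.6, 26.8), 3.0)
((492.8, 142.9), (54.1, 26.6), 3.2)
w1 dark [ 42.71238671 167.90574018] [   0  136   94   64 3310]
w1 dark [ 76.94366197 199.99119718] [ 60 186  35  29 568]
w1 dark [ 96.68318318 217.51201201] [ 69 202  59  33 666]
led [ 33.375 222.625] [ 31 220   6   6  24]
```

The turned slide is held with its front 48 mm ahead of the TCP and its underside 2.8 mm below it. Next, move in front of the reader and look.

Emit:
servo_tool(
  commands=[
    [[0.8, -10, 15, -5, 0, 0, 0], [0.8, -20, 40, -10, 0, 0, 0], [0.8, -28, 75, -20, 0, 0, 0], [0.8, -28, 105, -25, 0, 0, 0], [0.8, -28, 132, -25, 0, 0, 0]],
  ],
)

```text
time_s: 12.55
tcp_pos: [0.4481, 0.0048, 0.1337]
ee_rot: [[0.999, 0.051, -0.001], [0.051, -0.999, -0.0], [-0.001, 0.0, -1.0]]
wrist_force: [1.2, 0.3, -0.5]
gripper_width: 0.291
gripper_force: 30.0
```

Emit:
servo_tool(
  commands=[
    [[0.8, -7, 30, -5, 0, 0, 0], [0.8, -14, 60, -10, 0, 0, 0], [0.8, -21, 95, -20, 0, 0, 0], [0.8, -28, 120, -25, 0, 0, 0], [0.8, -28, 132, -25, 0, 0, 0]],
  ],
)

```text
time_s: 13.05
tcp_pos: [0.4263, -0.1284, 0.1584]
ee_rot: [[0.999, 0.048, -0.002], [0.048, -0.999, 0.0], [-0.002, -0.0, -1.0]]
wrist_force: [0.1, 1.1, -0.7]
gripper_width: 0.289
gripper_force: 30.0
```

```bash
python3 - <<'E'
from station import r
from h import *
for i in range(3): c=r.capture('wrist')
pickle.dump(c,open('w9.pkl','wb'))
im=np.array(c['pixels'])[:,:,::-1];cv2.imwrite('pics/w9.png',im)
s=r.sense();print(s['tcp_pos'],s['ee_rot'])
E
```

```text
[ 0.4275134  -0.12692937  0.15798996] [[ 9.98775731e-01  4.94298792e-02 -1.93056474e-03]
 [ 4.94303184e-02 -9.98777558e-01  1.80401202e-04]
 [-1.91928753e-03 -2.75608772e-04 -9.99998120e-01]]
```

View pics/w9.png

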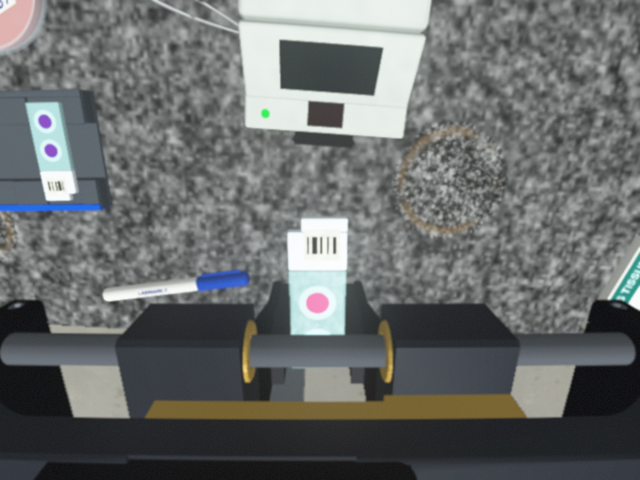

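The reader's front top edge runs from (246,126) to (404,137). The lips are the dark bar at columns 294–354, rows 133–146. The held slide's frosted end is at row 219 with the notch at the left, which is +y and correct.

```bash
python3 - <<'E'
from h import *
c=load('w9');im=np.array(c['pixels']).astype(int)
# white/granite front edge: last bright row per column outside the lips
f=[]
for x in list(range(252,290,3))+list(range(360,400,3)):
    col=im[105:160,x].min(1); y=np.argmin(col[1:]-col[:-1]+0*col[1:]);f.append([x,105+y+.5])
f=np.array(f);k=np.polyfit(f[:,0],f[:,1],1);k=np.polyfit(*f[abs(np.polyval(k,f[:,0])-f[:,1])<1.5].T,1);print('edge rows',f[:,1].tolist(),k)
# side ends of hood along row just above edge
for off in(3,6,10):
  e=[]
  for x in range(225,425):
    e.append(im[int(round(np.polyval(k,x)-off)),x].min())
  e=np.array(e);w=np.nonzero(e>150)[0]+225;print('ends',off,w.min(),w.max())
P=cast(c,[[246,np.polyval(k,246)],[404,np.polyval(k,404)]],.056)*1000;print(P.round(1),np.linalg.norm(P[0]-P[1]))
d=P[1]-P[0];print('yaw',np.degrees(np.arctan2(d[0],-d[1])),'mid',P.mean(0))
m=(im.max(2)<75);m[:125]=0;m[155:]=0;m[:,:280]=0;m[:,370:]=0
for ce,st,l in blobs(m,40):
    ys,xs=np.nonzero(l);b=cv2.boxPoints(cv2.minAreaRect(np.c_[xs,ys].astype(np.float32)));print(ce,st,b.round(1).tolist())
    for z in(.040,.044,.05):print(z,(cast(c,[ce],z)*1000).round(1),(cast(c,b,z)*1000).round(1)[:,:2].tolist())
E
```

```text
edge rows [127.5, 127.5, 127.5, 127.5, 108.5, 109.5, 128.5, 128.5, 128.5, 129.5, 129.5, 129.5, 129.5, 134.5, 135.5, 135.5, 135.5, 135.5, 136.5, 136.5, 136.5, 136.5, 137.5, 137.5, 137.5, 137.5, 137.5] [7.54578755e-02 1.07792308e+02]
ends 3 245 403
ends 6 245 403
ends 10 244 404
[[ 508.8  -75.4   56. ]
 [ 506.4 -182.6   56. ]] 107.23542515558451
yaw -1.3283024561282988 mid [ 507.59332306 -128.99254128   56.        ]
[323.64144737 139.34210526] [294 133  60  15 608] [[293.6000061035156, 142.6999969482422], [294.3999938964844, 131.6999969482422], [353.5, 136.3000030517578], [352.70001220703125, 147.3000030517578]]
0.04 [[ 502.3 -128.4   40. ]] [[498.9, -106.7], [506.6, -107.1], [505.5, -149.8], [497.8, -149.8]]
0.044 [[ 502.5 -128.3   44. ]] [[499.1, -107.0], [506.7, -107.3], [505.6, -149.4], [498.0, -149.4]]
0.05 [[ 502.7 -128.2   50. ]] [[499.4, -107.3], [506.8, -107.7], [505.8, -148.8], [498.3, -148.8]]
```

```bash
python3 - <<'E'
from h import *
from station import r
c=load('w9')
for t in(150,170): print('held',rect(c,(275,205,365,335),.158+.0022,t))
c=load('scene');print((cast(c,[[347,267],[393,292]],0)*1000).round(1))
im=np.array(c['pixels']).astype(int)
m=im.max(2)<90;m[:250]=0;m[276:]=0;m[:,:352]=0;m[:,390:]=0
for ce,st,l in blobs(m,15): print(ce,st,(cast(c,[ce],.044)*1000).round(1))
m=load('w1')
print('w1 lips',(cast(m,[[96.7,217.5]],.044)*1000).round(1))
s=r.sense();print(s['tcp_pos'],s['wrist_force'],s['time_s'])
E
```

```text
held ((446.2, -124.1), (59.2, 33.6), -0.6)
held ((445.9, -126.4), (57.2, 26.6), 2.8)
[[ 519.7  -69.9    0. ]
 [ 514.9 -179.2    0. ]]
[373.94285714 254.85714286] [369 252  11   6  35] [[ 535.3 -119.4   44. ]]
[366.42528736 265.25287356] [359 257  18  16  87] [[ 500.6 -127.    44. ]]
w1 lips [[ 502.5 -126.1   44. ]]
[ 0.4275134  -0.12692937  0.15798996] [-1.06672279  1.48467399 -0.19001041] 13.2
```

Emit:
servo_tool(
  commands=[
    [[0.8, 2, 0, 20, 0, 0, 0.02], [0.8, 4, 0, 50, 0, 0, 0.04], [0.8, 6, 0, 80, 0, 0, 0.06], [0.8, 8, 0, 104, 0, 0, 0.075], [0.8, 10, 0, 113.5, 0, 0, 0.075]],
  ],
)

```text
time_s: 13.7
tcp_pos: [0.4366, -0.1251, 0.0428]
ee_rot: [[1.0, -0.023, -0.006], [-0.023, -1.0, -0.0], [-0.006, 0.0, -1.0]]
wrist_force: [-0.1, -0.1, -0.5]
gripper_width: 0.289
gripper_force: 30.0
```

```bash
python3 - <<'E'
from station import r
from h import *
q=[]
for i in range(6): c=r.capture('wrist');q.append(r.sense()['tcp_pos'])
pickle.dump(c,open('w10.pkl','wb'));s=r.sense();print(np.round(q,4),s['ee_rot'])
for t in(160,175): print('held',rect(c,(275,205,365,335),q[-1][2]+.0022,t))
im=np.array(c['pixels']).astype(int);cv2.imwrite('pics/w10.png',im[:,:,::-1])
m=(im.max(2)<75);m[:,:255]=0;m[:,385:]=0;m[240:]=0
for ce,st,l in blobs(m,80): 
    ys,xs=np.nonzero(l);b=cv2.boxPoints(cv2.minAreaRect(np.c_[xs,ys].astype(np.float32)));print(ce,st,(cast(c,b,.046)*1000).round(1)[:,:2].tolist())
E
```

```text
[[ 0.4371 -0.1252  0.0426]
 [ 0.4378 -0.1254  0.044 ]
 [ 0.4386 -0.1255  0.0451]
 [ 0.4391 -0.1256  0.0458]
 [ 0.4393 -0.1257  0.0462]
 [ 0.4393 -0.1258  0.0464]] [[ 9.99729987e-01 -2.31031258e-02  2.48978185e-03]
 [-2.31033566e-02 -9.99733080e-01  6.39831458e-05]
 [ 2.48763906e-03 -1.21488187e-04 -9.99996898e-01]]
held ((460.1, -124.6), (62.7, 32.0), -5.3)
held ((459.5, -125.7), (60.1, 26.4), -1.3)
[318.85643936  51.38410817] [  255     4   130    94 11981] [[567.5, -105.1], [566.5, -152.9], [534.0, -153.8], [535.1, -102.8]]
[320.14763352 137.33217542] [ 290  118   61   40 2303] [[511.5, -115.7], [526.8, -116.3], [526.3, -140.4], [511.0, -140.4]]
[320.49754501 179.77468631] [ 269  171  103   20 1833] [[506.0, -106.6], [505.1, -149.2], [497.1, -149.4], [498.0, -106.1]][ WARN:0@3.858] global loadsave.cpp:1063 imwrite_ Unsupported depth image for selected encoder is fallbacked to CV_8U.
```

Measured in the same image, the lips' axis is 1 mm to −y of the slide and the TCP is 2 mm high. I'll correct both and let it settle.

Emit:
servo_tool(
  commands=[
    [[0.8, 0, 1, 2, 0, 0, 0], [0.8, 0, 1, 2, 0, 0, 0], [0.8, 0, 1, 2, 0, 0, 0], [0.8, 0, 1, 2, 0, 0, 0], [0.8, 0, 1, 2, 0, 0, 0]],
  ],
)

```text
time_s: 14.5
tcp_pos: [0.4384, -0.1271, 0.0434]
ee_rot: [[1.0, -0.024, 0.0], [-0.024, -1.0, -0.0], [0.0, -0.0, -1.0]]
wrist_force: [0.0, -0.4, -0.7]
gripper_width: 0.292
gripper_force: 30.0
```

```bash
python3 - <<'E'
from station import r
from h import *
q=[]
for i in range(4): c=r.capture('wrist');q.append(r.sense()['tcp_pos'])
s=r.sense();print(np.round(q,4),s['ee_rot'],s['wrist_force'])
im=np.array(c['pixels']).astype(int)
print('held',rect(c,(275,205,365,335),q[-1][2]+.0022,175))
m=(im.max(2)<75);m[:,:255]=0;m[:,385:]=0;m[240:]=0
for ce,st,l in blobs(m,80): print(ce,st,(cast(c,[ce],.046)*1000).round(1))
# side view check of height: slide + reader lips
c=r.capture('side');im=np.array(c['pixels']);cv2.imwrite('pics/s2.png',im[:,:,::-1]);pickle.dump(c,open('s2.pkl','wb'))
print(proj(c,[[.488,-.113,.0415],[.488,-.113,.0465],[.5,-.106,.04]]))
E
```

```text
[[ 0.4383 -0.1271  0.0434]
 [ 0.4384 -0.127   0.0434]
 [ 0.4384 -0.127   0.0433]
 [ 0.4384 -0.127   0.0433]] [[ 9.99717316e-01 -2.37757544e-02 -3.39889645e-05]
 [-2.37757546e-02 -9.99717317e-01 -5.63891749e-06]
 [-3.38452869e-05  6.44543674e-06 -9.99999999e-01]] [ 0.7531832   0.01350934 -0.58986901]
held ((458.5, -127.0), (60.2, 26.4), -1.3)
[319.3841409   46.88937586] [  255     0   130    95 12321] [[ 550.9 -130.    46. ]]
[316.39779231 135.21177433] [ 286  115   61   41 2446] [[ 519.1 -128.2   46. ]]
[316.5140325  178.51895618] [ 263  169  107   21 2031] [[ 501.9 -127.8   46. ]]
[[338.92308396 217.11247678]
 [338.9550275  215.03992791]
 [333.01955673 218.65455274]]
```

Emit:
servo_tool(
  commands=[
    [[0.8, 0, 0, -1, 0, 0, 0], [0.8, 3, 0, -1, 0, 0, 0], [0.8, 6, 0, -1, 0, 0, 0], [0.8, 9, 0, -1, 0, 0, 0], [0.8, 12, 0, -1, 0, 0, 0]],
  ],
)

```text
time_s: 15.25
tcp_pos: [0.4507, -0.1273, 0.0443]
ee_rot: [[1.0, -0.024, 0.0], [-0.024, -1.0, -0.0], [0.0, 0.0, -1.0]]
wrist_force: [0.4, 0.3, 0.7]
gripper_width: 0.288
gripper_force: 30.0
```

Emit:
servo_tool(
  commands=[
    [[0.8, 2, 0, 0, 0, 0, 0], [0.8, 4, 0, 0, 0, 0, 0], [0.8, 6, 0, 0, 0, 0, 0], [0.8, 8, 0, 0, 0, 0, 0], [0.8, 10, 0, 0, 0, 0, 0]],
  ],
)

```text
time_s: 15.75
tcp_pos: [0.4605, -0.1275, 0.0443]
ee_rot: [[1.0, -0.024, -0.0], [-0.024, -1.0, 0.0], [-0.0, -0.0, -1.0]]
wrist_force: [0.1, -0.6, 0.3]
gripper_width: 0.293
gripper_force: 30.0
```

The slide is in the slot with no contact force. I'll continue to the stop.

Emit:
servo_tool(
  commands=[
    [[0.8, 2, 0, 0, 0, 0, 0], [0.8, 4, 0, 0, 0, 0, 0], [0.8, 6, 0, 0, 0, 0, 0], [0.8, 8, 0, 0, 0, 0, 0], [0.8, 8, 0, 0, 0, 0, 0]],
  ],
)

```text
time_s: 16.25
tcp_pos: [0.4687, -0.1277, 0.0443]
ee_rot: [[1.0, -0.024, 0.0], [-0.024, -1.0, -0.0], [0.0, 0.0, -1.0]]
wrist_force: [0.3, -0.3, -0.4]
gripper_width: 0.288
gripper_force: 30.0
```

Emit:
servo_tool(
  commands=[
    [[0.8, 1, 0, 0, 0, 0, 0], [0.8, 2, 0, 0, 0, 0, 0], [0.8, 3, 0, 0, 0, 0, 0], [0.8, 4, 0, 0, 0, 0, 0], [0.8, 4, 0, 0, 0, 0, 0]],
  ],
)

```text
time_s: 16.75
tcp_pos: [0.4725, -0.1278, 0.0443]
ee_rot: [[1.0, -0.024, 0.0], [-0.024, -1.0, -0.0], [0.0, 0.0, -1.0]]
wrist_force: [-1.0, 0.4, -0.2]
gripper_width: 0.289
gripper_force: 30.0
```

Emit:
servo_tool(
  commands=[
    [[0.8, 1, 0, 0, 0, 0, 0], [0.8, 2, 0, 0, 0, 0, 0], [0.8, 2, 0, 0, 0, 0, 0], [0.8, 2, 0, 0, 0, 0, 0], [0.8, 2, 0, 0, 0, 0, 0]],
  ],
)

```text
time_s: 17.25
tcp_pos: [0.4743, -0.1279, 0.0443]
ee_rot: [[1.0, -0.024, -0.0], [-0.024, -1.0, -0.0], [-0.0, 0.0, -1.0]]
wrist_force: [0.1, 0.3, 0.2]
gripper_width: 0.295
gripper_force: 30.0
```

Emit:
servo_tool(
  commands=[
    [[0.8, 1, 0, 0, 0, 0, 0], [0.8, 2, 0, 0, 0, 0, 0], [0.8, 2, 0, 0, 0, 0, 0], [0.8, 2, 0, 0, 0, 0, 0], [0.8, 2, 0, 0, 0, 0, 0]],
  ],
)

```text
time_s: 17.75
tcp_pos: [0.4758, -0.1279, 0.0441]
ee_rot: [[1.0, -0.024, -0.001], [-0.024, -1.0, 0.0], [-0.001, -0.0, -1.0]]
wrist_force: [-3.8, 1.0, -0.1]
gripper_width: 0.288
gripper_force: 30.0
```

Emit:
servo_tool(
  commands=[
    [[0.8, 1, 0, 0, 0, 0, 0], [0.8, 2, 0, 0, 0, 0, 0], [0.8, 2, 0, 0, 0, 0, 0], [0.8, 2, 0, 0, 0, 0, 0], [0.8, 2, 0, 0, 0, 0, 0]],
  ],
)

```text
time_s: 18.25
tcp_pos: [0.478, -0.128, 0.0442]
ee_rot: [[1.0, -0.024, -0.001], [-0.024, -1.0, 0.0], [-0.001, -0.0, -1.0]]
wrist_force: [-2.9, 0.2, -0.4]
gripper_width: 0.288
gripper_force: 30.0
```

```bash
python3 - <<'E'
from station import r
from h import *
q=[];f=[]
for i in range(6): c=r.capture('wrist');s=r.sense();f.append(s['wrist_force'])
print(s['tcp_pos'],np.mean(f,0),np.std(f,0))
im=np.array(c['pixels']);cv2.imwrite('pics/w12.png',im[:,:,::-1])
print('visible slide',rect(c,(275,205,365,335),.0465,175))
m=(im.max(2)<75);m[:,:255]=0;m[:,385:]=0;m[:200]=0;m[290:]=0
for ce,st,l in blobs(m,80): print(ce,st,(cast(c,[ce],.046)*1000).round(1))
E
```

```text
[ 0.47818813 -0.12798832  0.04425429] [-3.33601449  0.45370612 -0.15084182] [0.45544328 0.39326272 0.33944386]
visible slide ((516.4, -129.5), (39.5, 24.0), 88.7)
[318.625  203.9375] [ 255  200  130    9 1152] [[ 530.9 -129.4   46. ]]
[315.726715  237.6536531] [ 288  222   57   33 1793] [[ 516.  -127.8   46. ]]
[315.73124231 273.70787208] [ 267  265   99   25 1626] [[ 499.  -127.4   46. ]]
```

The stop was met at about TCP x = 0.4747. The push is 3.3 N, about 3.5 mm in. Go on another 4 mm.

Emit:
servo_tool(
  commands=[
    [[0.8, 1, 0, 0, 0, 0, 0], [0.8, 2, 0, 0, 0, 0, 0], [0.8, 3, 0, 0, 0, 0, 0], [0.8, 4, 0, 0, 0, 0, 0], [0.8, 4, 0, 0, 0, 0, 0]],
  ],
)

```text
time_s: 19.05
tcp_pos: [0.4821, -0.1281, 0.0442]
ee_rot: [[1.0, -0.024, -0.001], [-0.024, -1.0, 0.0], [-0.001, 0.0, -1.0]]
wrist_force: [-4.0, 0.8, -0.5]
gripper_width: 0.291
gripper_force: 30.0
```

```bash
python3 - <<'E'
from station import r
import numpy as np
f=[]
for i in range(10): c=r.capture('wrist');s=r.sense();f.append(s['wrist_force'])
print(s['tcp_pos'],np.mean(f,0),np.std(f,0),s['gripper_force'])
E
```

```text
[ 0.48218845 -0.12806765  0.04426522] [-4.6068304   0.79603304  0.02931448] [0.41212887 0.49644136 0.57202423] 29.999629855155945
```

Emit:
servo_tool(
  commands=[
    [[0.8, 0.5, 0, 0, 0, 0, 0], [0.8, 1, 0, 0, 0, 0, 0], [0.8, 1.3, 0, 0, 0, 0, 0], [0.8, 1.3, 0, 0, 0, 0, 0], [0.8, 1.3, 0, 0, 0, 0, 0]],
  ],
)

```text
time_s: 20.05
tcp_pos: [0.4827, -0.1281, 0.0441]
ee_rot: [[1.0, -0.024, -0.002], [-0.024, -1.0, 0.0], [-0.002, -0.0, -1.0]]
wrist_force: [-6.4, 0.4, 0.2]
gripper_width: 0.292
gripper_force: 30.0
```

```bash
python3 - <<'E'
from station import r
from h import *
f=[]
for i in range(10): c=r.capture('wrist');s=r.sense();f.append(s['wrist_force'])
print(s['tcp_pos'],np.mean(f,0),np.std(f,0),s['gripper_force'])
im=np.array(c['pixels'])
m=(im.max(2)<75);m[:,:255]=0;m[:,385:]=0;m[:200]=0;m[310:]=0
for ce,st,l in blobs(m,80): print(ce,st)
# dots on the held slide: slip check against w10 (columns/rows fixed in the tool frame)
for q in(load('w10'),c):
    h=cv2.cvtColor(np.array(q['pixels']),cv2.COLOR_RGB2HSV);mm=((h[...,0]>150)&(h[...,1]>90)&(h[...,2]>120));mm[:280]=0;mm[335:]=0;mm[:,:285]=0;mm[:,350:]=0
    print('dot',[(b[0].round(1),b[1][4]) for b in blobs(mm,40)])
E
```

```text
[ 0.48269638 -0.12810022  0.04410874] [-6.15724162  0.82231686  0.33042376] [0.40361442 0.35801832 0.39830206] 30.0003844499588
[318.98557159 209.90011099] [ 255  200  130   21 2703]
[315.30165289 248.08087367] [ 289  233   56   32 1694]
[316.76227989 288.93836886] [ 263  275  110   35 2158]
dot [(array([317. , 302.6]), np.int32(306))]
dot [(array([317. , 302.9]), np.int32(321))]
```

The stop is hard home: about 8 mm past first contact, the push is above 5 N and the TCP moved only 0.5 mm of the 1.3 mm commanded. The slide has not slipped in the fingers. Handing in.

```bash
python3 -c "
from station import r
print(r.finish_job())"
```

```text
the job is handed in; nothing more can be done
None
```

I put the loose slide back in place 0 with its frosted end at the blue edge, and I am holding the turned slide fully home in the reader slot; the job was handed in at about 20.5 s, with no verdict returned.

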